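# Show the date stamp to the desk reader

## Robot

A 6-joint arm with a two-finger parallel gripper is mounted at the origin on the work surface; the furniture and walls round the work are solid. World frame = base frame: x ahead of the robot, y to its left, z up, the work surface at z = 0. Lengths are in m, angles in rad, forces in N, time in s.
With the tool pointing down it reaches from about 0.35 to 0.775 m from the base axis. Payload 7.3 kg.
Tool frame: the origin (TCP) lies midway between the tips of the shut fingers; the grasp point (between the pads) lies 19 mm behind it (robot.grip_depth is the z of the grasp point in the tool frame, in m); z points along the fingers, y is the line along which they close (so a half turn about z gives the same grasp; the last joint's range is limited). The gripper opens to 92 mm and grips with 3 to 60 N. Pads are 19 mm wide; open, the fingers measure 130 mm over their backs; the gripper's body (75 mm by 190 mm) begins 47 mm behind the grasp point.
Start: joints at [1.04, 0.342, 1.524, -0, 1.275, -0.146], TCP at [0.197, 0.487, 0.227] pointing down, gripper open.
Joint ranges: [-2.53, 2.53], [-0.77, 2.02], [0.04, 2.7], [-1, 4.14], [0.28, 2.66], [-3.11, 3.11]. Speed limits (rad/s): [2.57, 2.57, 3.14, 3.14, 3.14, 3.14].

## Interface

Orientations are given as [roll, pitch, yaw] about the fixed x, y, z axes, in that order (R = Rz(yaw) Ry(pitch) Rx(roll)).
In Python, from cell import robot, viewer gives the robot as it stands.
- The arm moves only by the tool step_arm, never from a script. Its argument "increments" is a list of rows, each an object with "delta_pos": the shift along the tool's x, y, z in cm, a list of three; "dr": the turn, a rotation vector about the tool's x, y, z in degrees, a list of three; "fingers": the closure, from -1 (fully open) to 1 (shut), so that 0 is half open. In form: [{"delta_pos": [tx, ty, tz], "dr": [wx, wy, wz], "fingers": fingers}, ...]. A call has exactly 5 rows; each row is the pose to reach, as a shift and turn from the pose commanded when the call began, along the tool's axes at that moment; what a row does not reach only later rows make up. A row lasts 1/8 s, in which the tool goes at most 62.5 mm and 10.7 degrees, less where a joint would pass 70% of its speed; a pose out of reach is approached as far as the arm can. A call with a gripper value outside its range is refused whole. The fingers move at their own pace and stop on an object; "newtons" is the grip in N (left out, the last holds). Time passes only in rows, so rows that repeat a pose let the fingers close, or fill a call up. It gives the time, the measured TCP pose, the force, the opening and the grip force at its end, in the units of the state.
- robot.observe(): the state, without advancing time (a new reading comes with each control period).
- viewer.read_camera(name): name is "scene" or "top"; returns the picture (400x640x3 uint8, red, green, blue); there is no depth.
- viewer.camera_params(name): a dict with "K" (3x3 intrinsics, pixels), "k1" (the pictures are not rectified: a ray, as slopes to the right and down, at radius r is drawn at 1 + k1 r^2 times it, then the intrinsics apply), "T" (4x4, takes a point from camera to world coordinates). Camera axes: x right, y down, z forward; pixel columns grow to the right and rows downward; lengths in m; the calibration is good to about 2 mm. A picture is of the moment at which its call begins. camera_params takes no time and is no camera call.
- robot.hand_in(): hands the job in; it is judged then, once.
The state is a dict: "time": time; "qpos": joint angles; "qvel": joint speeds; "joint_efforts": joint torques, N m; "tool_pos": TCP position; "tool_rot": TCP orientation; "contact_force": force on the tool from outside, world axes, zero at the start; "torque": the same for the moment, N m; "opening": finger opening in m; "grip_force": force on a finger pad.
Only numpy, scipy, OpenCV 4.12 (cv2) and the standard library are available. Lean on these libraries where they do the work, as an engineer would, in place of code of your own. Each camera call takes 0.05 s, during which the arm holds its last target. There are 200 camera calls.

## Task

The date set on the stamp must be read before labelling. First slide the reader's shutter fully to the end stop so that the reading window is uncovered, then pick up the date stamp and hold its underside squarely over the middle of the window: 5 cm clear of it along the window's normal, parallel to the tilted window, and the stamp's long side along the window's long side. Do not touch the reader with the stamp, leave everything else standing where it is, and finish still holding the stamp there, motionless and not put down.

Things in the scene. Friction and masses are not known exactly. Their poses are not given: they have to be found in the camera images.
- reader_head: Tilted grey head of the desk reader. Origin: centre of the dark reading window, on its surface, 78 mm above the table. z: the window's normal, upward, leaning 20 degrees from vertical to the head's -x (robot side). y: level, along the window's long side, the way the shutter opens. x: up the slope. Window 46 mm in x by 68 in y. Fixed, but place and heading vary.
- reader_stand: Whole reader (stand and head), fixed; origin under its middle, on the table. Foot 130 x 170 mm. The head is a slab of 120 mm (head x) by 200 (head y -60 to +140) by 24; on it two rails 6 mm high at head x = +-33 mm, between stops 8 mm high at head y = -47 and +127.
- shutter (a joint): Sliding shutter over the window, a thin metal plate 58 x 80 mm: travel in m along the head's +y, 0 = closed over the window, 0.08 = end stop, window uncovered. Starts between 0 and 0.03, has about 2 N of friction, stays where it is left.
- shutter_knob (a point): Middle of the shutter's upright knob, a black tab on the plate's middle: 12 mm thick along head y, 26 along head x, 24 high along head z (axes as reader_head). The point lies 18.5 mm above the window's surface at head x = 0, head y = the joint's value. Tab top 30 mm, plate top 5 mm above the window's surface. Room for fingers on all sides.
- stamp_center (a point): Date stamp, one rigid piece standing on its printing face, 36 (x) by 62 (y) by 91 mm high, 0.1 kg. This point: its middle, 45.5 mm above the underside; x thin way, y long way, z up. Black body (0 to 52 mm up, 36 thick), 18 mm neck, broad handle (69 to 91 mm up, 34 thick in x, 60 long in y). May have changed places with the weight or the bottle.
- date_stamp: The same stamp; origin at the centre of its underside (the printing face), same axes.
- weight_2: steel check weight with a knob on top, 47 mm across, 60 high; bystander; origin at the centre of its underside, z up.
- ink_bottle: slim brown dropper bottle, 33 mm across, 102 high; bystander; origin at the centre of its underside, z up.
- label_roll_2: white label roll lying flat, 66 mm across, 52 high; bystander; origin at the centre of its underside, z up.
- probe_jar: small capped jar, 40 mm across, 105 high; bystander; origin at the centre of its underside, z up.
Not all that is in view belongs to the job. What is shaped like the date_stamp but orange or turquoise is not meant.

How it is judged:
On the way, in this order (a step that is already met when the one before it is completed fails the run):
1. the shutter has been slid to its end stop while the stamp still stands on the table (value of joint shutter above 0.0765 m and height (world z) of date_stamp below 0.01 m), for 0.2 s.
2. the stamp is held in the fingers, its underside more than 40 mm above the table (height (world z) of date_stamp above 0.04 m and contact force between date_stamp and the fingers above 1 N), for 0.2 s.
At the end, for the whole second after the job is handed in: Shutter within 3.5 mm of its end stop; stamp held at rest by the fingers alone, right way up, its underside's centre 38 to 62 mm off the window along the normal and within 12 mm of its middle both ways; stamp upright axis and long side within 10 degrees of the window's normal and long side (value of joint shutter above 0.0765 m and contact force between date_stamp and the fingers above 1 N and x of date_stamp in the frame of reader_head between -0.012 and 0.012 m and y of date_stamp in the frame of reader_head between -0.012 and 0.012 m and z of date_stamp in the frame of reader_head between 0.038 and 0.062 m and z of stamp_center in the frame of reader_head above 0.08 m and angle between the z axis of date_stamp and the z axis of reader_head, either way round below 0.175 rad and angle between the y axis of date_stamp and the y axis of reader_head, either way round below 0.175 rad and contact force between date_stamp and reader_stand below 0.2 N and linear speed of date_stamp below 0.02 m/s and angular speed of date_stamp below 0.2 rad/s); the arm keeps its last pose, push and grip.
It fails at once if the stamp touches the reader (contact force between date_stamp and reader_stand above 0.5 N).
It fails at once if another thing on the table is shifted by more than 25 mm or tipped (distance of any of weight_2, ink_bottle, label_roll_2, probe_jar from where it was at the start of the episode above 0.025 m or angle between any of weight_2, ink_bottle, label_roll_2, probe_jar's own z axis and vertical above 0.4 rad).
It also fails if it takes over 48 s, if anything falls off the work surface, if the arm or the gripper's body presses on something with over 40 N, if the wrist force passes 120 N, or if a joint passes its speed limit or range.

## Working session

There is one attempt and no reset: what is moved stays moved. The work goes in short steps, Python scripts to look and compute and a tool call to move; the robot and the scene stay as the last step left them, time stands still between calls to the robot, and variables do not carry over. Pictures are saved under pics/ and viewed, at most 10 in all, crops included, and the job is handed in when it is done.

Besides the shell and the picture viewer there is one more tool, called after "Call:" as name(argument=value, ...), one argument or row to a line, values as JSON. step_arm: Moves the arm, as the interface text tells. Its arguments: {"type":"object","properties":{"increments":{"type":"array"},"newtons":{"type":"number"}},"required":["increments"]}

```bash
mkdir -p pics; python3 - <<'E'
from cell import robot, viewer
import cv2
for n in("scene","top"):
    im=viewer.read_camera(n); cv2.imwrite(f"pics/{n}0.png",im[:,:,::-1])
    print(n,viewer.camera_params(n))
print(robot.observe())
E
```

```text
scene {'K': array([[497.77479943,   0.        , 329.78720278],
       [  0.        , 497.77479943, 201.3889575 ],
       [  0.        ,   0.        ,   1.        ]]), 'k1': -0.10121982122973766, 'T': array([[ 7.98926370e-01, -4.48335489e-01,  4.00888943e-01,
        -5.59008718e-02],
       [-6.01428156e-01, -5.96568013e-01,  5.31404534e-01,
        -7.19883628e-01],
       [ 9.10008259e-04, -6.65658993e-01, -7.46255504e-01,
         1.05246494e+00],
       [ 0.00000000e+00,  0.00000000e+00,  0.00000000e+00,
         1.00000000e+00]])}
top {'K': array([[504.09528566,   0.        , 319.03418193],
       [  0.        , 504.09528566, 192.58523033],
       [  0.        ,   0.        ,   1.        ]]), 'k1': 0.018389179181591147, 'T': array([[-0.01470872, -0.99134954,  0.1304214 ,  0.31114565],
       [-0.99988394,  0.01406497, -0.0058557 , -0.0135808 ],
       [ 0.00397068, -0.13049239, -0.99144136,  1.27248364],
       [ 0.        ,  0.        ,  0.        ,  1.        ]])}
{'time': 0.1, 'qpos': array([ 1.04001398e+00,  3.42684100e-01,  1.52494344e+00, -1.34080861e-05,
        1.27540432e+00, -1.45969244e-01]), 'qvel': array([-0.00107315, -0.0015484 , -0.00323514,  0.00065628, -0.00179567,
       -0.00024158]), 'joint_efforts': array([ 9.30532478e-04, -4.32010782e+01, -2.44692099e+01,  7.18964869e-02,
        5.25132869e-02, -2.80782945e-05]), 'tool_pos': array([0.19685366, 0.48629149, 0.22609069]), 'tool_rot': array([-3.14016689e+00, -1.96648955e-04,  2.75678332e+00]), 'contact_force': array([0.23069191, 0.94852372, 0.28903465]), 'torque': array([-0.02907279,  0.0098041 ,  0.03262848]), 'grip_force': 0.0, 'opening': 0.09171378625175715}
```

View pics/scene0.png

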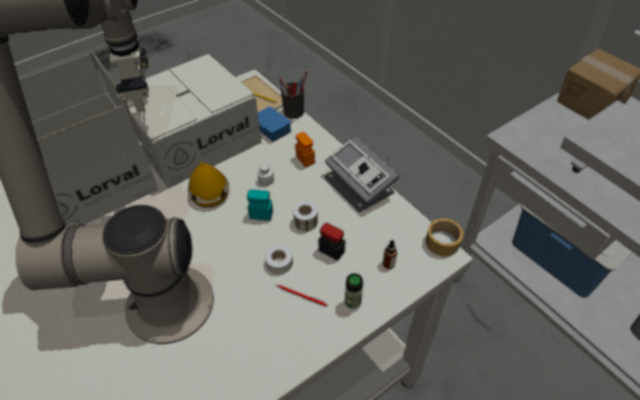

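View pics/top0.png

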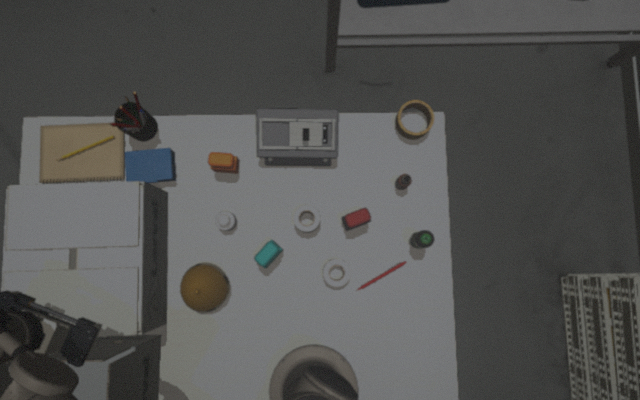

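```bash
python3 - <<'E'
import cv2,numpy as np
t=cv2.imread("pics/top0.png");s=cv2.imread("pics/scene0.png")
g=lambda c:np.clip(255*(c/255.)**.6,0,255).astype('uint8')
a=cv2.resize(t[100:250,250:390],None,fx=4,fy=4,interpolation=cv2.INTER_CUBIC)[:600]
cv2.imwrite("pics/tc.png",g(a))
b=cv2.resize(s[130:280,240:420],None,fx=4,fy=4,interpolation=cv2.INTER_CUBIC)
cv2.imwrite("pics/sc.png",g(b))
E
```

```text
(no output)
```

View pics/tc.png

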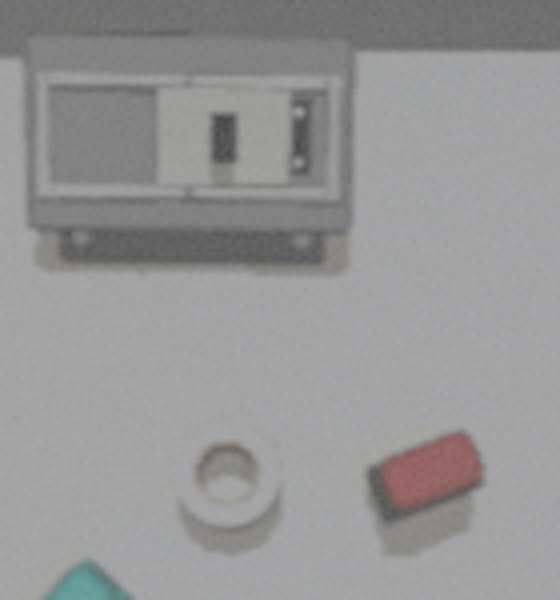

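View pics/sc.png

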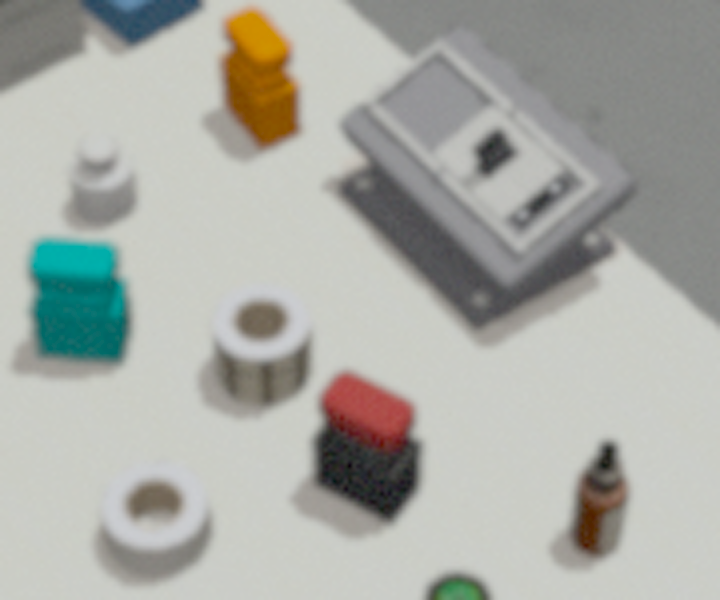

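```bash
cat > h.py <<'E'
import numpy as np
from scipy.optimize import least_squares
from scipy.spatial.transform import Rotation as R
from cell import robot, viewer
def proj(cam,P):
    c=viewer.camera_params(cam); q=(np.atleast_2d(P)-c["T"][:3,3])@c["T"][:3,:3]
    s=q[:,:2]/q[:,2:]; s=s*(1+c["k1"]*(s**2).sum(1,keepdims=True))
    return s*[c["K"][0,0],c["K"][1,1]]+[c["K"][0,2],c["K"][1,2]]
def Rh(yaw): return R.from_euler('z',yaw)*R.from_euler('y',-np.radians(20))
def head(p,P): return Rh(p[2]).apply(np.atleast_2d(P))+[p[0],p[1],.078]
def stamp(p,P): return R.from_euler('z',p[2]).apply(np.atleast_2d(P))+[p[0],p[1],0]
tc=lambda a:np.array(a)/4+[250,100]-.375
sc=lambda a:np.array(a)/4+[240,130]-.375
def fit(f,obs,p0):
    r=lambda p:np.concatenate([(proj(c,f(p,P))-u).ravel() for c,P,u in obs])
    s=least_squares(r,p0,loss='soft_l1'); print(s.x.round(4),np.degrees(s.x[2]).round(2));print(r(s.x).reshape(-1,2).round(1).tolist()); return s.x
E
python3 - <<'E'
from h import *
C=np.array([[33,127,7],[33,-47,7],[-33,-47,7],[-33,127,7]])/1e3
T=("top",C,tc([(43,79),(335,80),(335,192),(43,190)]));S=("scene",C,sc([(445,48),(597,183),(520,248),(375,108)]))
for o in ([T],[S],[T,S]): p=fit(head,o,[.6,.03,0])
k=least_squares(lambda k:(proj("top",head(p,[[0,k[0],.03]]))-tc([(223,138)])).ravel(),[.02]);print("knob",k.x,k.fun)
k=least_squares(lambda k:(proj("scene",head(p,[[0,k[0],.03]]))-sc([(497,148)])).ravel(),[.02]);print("knob",k.x,k.fun)
H=np.array([[17,30,91],[17,-30,91],[-17,-30,91],[-17,30,91]])/1e3
B=np.array([[-18,30,0],[-18,-30,0],[18,-30,0]])/1e3
T=("top",H,tc([(378,466),(465,431),(483,480),(393,514)]))
S=("scene",B,sc([(317,480),(393,518),(416,487)]))
for o in ([T],[S],[T,S]): q=fit(stamp,o,[.4,-.1,.3])
E
```

```text
[ 0.6135 -0.0094 -0.0192] -1.1
[[0.2, 0.2], [-0.3, 0.3], [-0.6, -0.3], [0.7, -0.2]]
[ 0.6128 -0.0147 -0.0374] -2.14
[[-0.3, -0.3], [0.0, 1.2], [0.6, 0.2], [-0.4, -1.3]]
[ 0.6137 -0.011  -0.023 ] -1.32
[[0.9, -0.1], [0.5, 0.3], [0.0, -0.3], [1.3, -0.4], [-1.4, -1.0], [-0.6, 0.1], [0.3, -0.7], [-1.3, -1.7]]
knob [0.02060125] [-0.00311537  0.33893308]
knob [0.01052621] [ 0.18210329 -0.1985396 ]
[ 0.4055 -0.1088  0.3523] 20.19
[[-1.7, -0.5], [0.3, -0.8], [1.1, 0.4], [-0.2, 1.0]]
[ 0.4111 -0.1093  0.3402] 19.49
[[-0.6, -0.1], [-0.3, 0.9], [1.4, -0.8]]
[ 0.4072 -0.1089  0.3537] 20.27
[[-1.6, -1.2], [0.3, -1.6], [1.2, -0.4], [-0.1, 0.3], [-1.9, 0.7], [-1.4, 1.5], [0.2, -0.3]]
```

```bash
cat >> h.py <<'E'
HD=[.6135,-.0105,np.radians(-1.3)]; ST=[.407,-.109,np.radians(20.3)]
A=np.array([[-1,0,0],[0,1,0],[0,0,-1.]])   # knob: tool x=-hx, y=hy
B=np.array([[0,1,0],[1,0,0],[0,0,-1.]])    # stamp: tool y = stamp x
def go(pos,Rt):
    s=robot.observe(); Rc=R.from_euler('xyz',s["tool_rot"])
    print("cm",(Rc.inv().apply(np.ravel(pos)-s["tool_pos"])*100).round(2),"dr",np.degrees((Rc.inv()*Rt).as_rotvec()).round(2),"t",s["time"])
def knob(y,z): go(head(HD,[[0,y,z]]),Rh(HD[2])*R.from_matrix(A))
def hold(z): go(head(HD,[[0,0,z]]),Rh(HD[2])*R.from_matrix(B))
def grasp(z): go([ST[0],ST[1],z],R.from_euler('z',ST[2])*R.from_matrix(B))
def inhead():
    s=robot.observe(); print("TCP in head",(Rh(HD[2]).inv().apply(s["tool_pos"]-[HD[0],HD[1],.078])*1e3).round(1))
E
python3 -c "
from h import *
knob(.017,.13)"
```

```text
cm [-52.51 -30.39   2.63] dr [ -3.7  -19.81 -20.52] t 0.1
```

Call:
step_arm(
  increments=[
    {"delta_pos": [-52.5,-30.4,0],"dr": [0,0,0],"fingers": -1},
    {"delta_pos": [-52.5,-30.4,0],"dr": [0,0,0],"fingers": -1},
    {"delta_pos": [-52.5,-30.4,0],"dr": [-3.7,-19.8,-20.5],"fingers": -1},
    {"delta_pos": [-52.5,-30.4,0],"dr": [-3.7,-19.8,-20.5],"fingers": -1},
    {"delta_pos": [-52.5,-30.4,0],"dr": [-3.7,-19.8,-20.5],"fingers": -1},
  ],
  newtons=20,
)

```text
time: 0.72
tool_pos: [0.3893, 0.2386, 0.2267]
tool_rot: [-3.141, 0.353, 3.124]
contact_force: [1.0, 1.3, -0.4]
opening: 0.0918
grip_force: 0.0
```

Call:
step_arm(
  increments=[
    {"delta_pos": [0,0,0],"dr": [0,0,0],"fingers": -0.3},
    {"delta_pos": [0,0,0],"dr": [0,0,0],"fingers": -0.3},
    {"delta_pos": [0,0,0],"dr": [0,0,0],"fingers": -0.3},
    {"delta_pos": [0,0,0],"dr": [0,0,0],"fingers": -0.3},
    {"delta_pos": [0,0,0],"dr": [0,0,0],"fingers": -0.3},
  ],
)

```text
time: 1.35
tool_pos: [0.3887, 0.2406, 0.2266]
tool_rot: [3.14, 0.349, 3.119]
contact_force: [-0.9, 0.5, -0.3]
opening: 0.0596
grip_force: 0.0
```

```bash
python3 -c "
from h import *
knob(.017,.06);inhead()"
```

```text
cm [-16.56 -22.93  15.82] dr [0.09 0.02 0.02] t 1.35
TCP in head [-165.7  246.   218.5]
```

Call:
step_arm(
  increments=[
    {"delta_pos": [-16.6,-22.9,5],"dr": [0,0,0],"fingers": -0.3},
    {"delta_pos": [-16.6,-22.9,5],"dr": [0,0,0],"fingers": -0.3},
    {"delta_pos": [-16.6,-22.9,10],"dr": [0,0,0],"fingers": -0.3},
    {"delta_pos": [-16.6,-22.9,14],"dr": [0,0,0],"fingers": -0.3},
    {"delta_pos": [-16.6,-22.9,14],"dr": [0,0,0],"fingers": -0.3},
  ],
)

```text
time: 1.98
tool_pos: [0.581, 0.013, 0.1572]
tool_rot: [3.14, 0.351, 3.118]
contact_force: [0.9, 0.6, 0.4]
opening: 0.0596
grip_force: 0.0
```

Call:
step_arm(
  increments=[
    {"delta_pos": [0,0,0],"dr": [0,0,0],"fingers": -0.3},
    {"delta_pos": [0,0,0],"dr": [0,0,0],"fingers": -0.3},
    {"delta_pos": [0,0,0],"dr": [0,0,0],"fingers": -0.3},
    {"delta_pos": [0,0,0],"dr": [0,0,0],"fingers": -0.3},
    {"delta_pos": [0,0,0],"dr": [0,0,0],"fingers": -0.3},
  ],
)

```text
time: 2.6
tool_pos: [0.5795, 0.015, 0.1585]
tool_rot: [3.14, 0.351, 3.119]
contact_force: [0.6, 0.6, -0.1]
opening: 0.0598
grip_force: 0.0
```

```bash
python3 -c "
from h import *
knob(.017,.012);inhead()
import cv2
a=viewer.read_camera('scene')[130:230,300:420,::-1]
cv2.imwrite('pics/s1.png',cv2.resize(a,None,fx=5,fy=5,interpolation=2))"
```

```text
cm [-0.48 -0.78  7.55] dr [0.08 0.11 0.01] t 2.6
TCP in head [-5.  24.7 87.5]
```

View pics/s1.png

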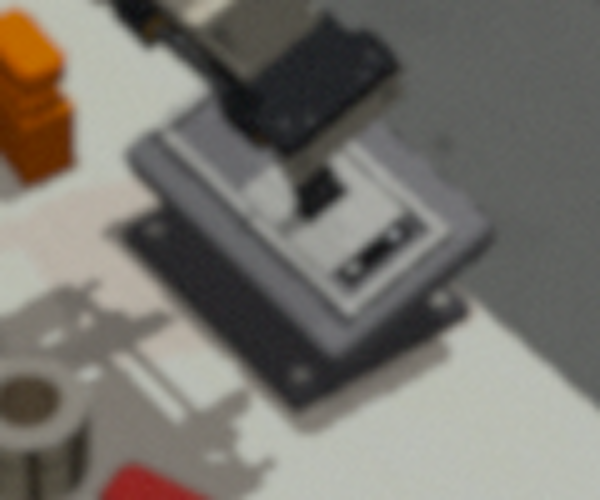

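The crop shows the gripper above the shutter, with the knob at about (320,190), just below the gripper. I'll descend.

Call:
step_arm(
  increments=[
    {"delta_pos": [-0.5,-0.8,0],"dr": [0,0,0],"fingers": -0.3},
    {"delta_pos": [-0.5,-0.8,2.5],"dr": [0,0,0],"fingers": -0.3},
    {"delta_pos": [-0.5,-0.8,5],"dr": [0,0,0],"fingers": -0.3},
    {"delta_pos": [-0.5,-0.8,6.5],"dr": [0,0,0],"fingers": -0.3},
    {"delta_pos": [-0.5,-0.8,7.4],"dr": [0,0,0],"fingers": -0.3},
  ],
)

```text
time: 3.28
tool_pos: [0.6097, 0.0055, 0.0892]
tool_rot: [3.14, 0.349, 3.118]
contact_force: [-0.1, 0.7, -1.2]
opening: 0.0598
grip_force: 0.0
```

Call:
step_arm(
  increments=[
    {"delta_pos": [0,0,0],"dr": [0,0,0],"fingers": 0.7},
    {"delta_pos": [0,0,0],"dr": [0,0,0],"fingers": 1},
    {"delta_pos": [0,0,0],"dr": [0,0,0],"fingers": 1},
    {"delta_pos": [0,0,0],"dr": [0,0,0],"fingers": 1},
    {"delta_pos": [0,0,0],"dr": [0,0,0],"fingers": 1},
  ],
  newtons=15,
)

```text
time: 3.9
tool_pos: [0.6095, 0.006, 0.0903]
tool_rot: [3.14, 0.35, 3.118]
contact_force: [0.5, 2.0, 1.8]
opening: 0.0141
grip_force: 1.0
```

```bash
python3 -c "
from h import *
knob(.08,.012);inhead()"
```

```text
cm [0.02 6.36 0.11] dr [ 0.08  0.07 -0.05] t 3.9
TCP in head [ 0.1 16.4 13. ]
```

Call:
step_arm(
  increments=[
    {"delta_pos": [0,0,0],"dr": [0,0,0],"fingers": 1},
    {"delta_pos": [0,1.5,0],"dr": [0,0,0],"fingers": 1},
    {"delta_pos": [0,3,0],"dr": [0,0,0],"fingers": 1},
    {"delta_pos": [0,4.5,0],"dr": [0,0,0],"fingers": 1},
    {"delta_pos": [0,5.5,0],"dr": [0,0,0],"fingers": 1},
  ],
)

```text
time: 4.53
tool_pos: [0.611, 0.0609, 0.0903]
tool_rot: [3.141, 0.351, 3.118]
contact_force: [0.9, -2.4, 1.9]
opening: 0.0118
grip_force: 15.0
```

Call:
step_arm(
  increments=[
    {"delta_pos": [0,0.3,0],"dr": [0,0,0],"fingers": 1},
    {"delta_pos": [0,0.6,0],"dr": [0,0,0],"fingers": 1},
    {"delta_pos": [0,0.8,0],"dr": [0,0,0],"fingers": 1},
    {"delta_pos": [0,0.8,0],"dr": [0,0,0],"fingers": 1},
    {"delta_pos": [0,0.8,0],"dr": [0,0,0],"fingers": 1},
  ],
)

```text
time: 5.15
tool_pos: [0.6112, 0.0688, 0.0902]
tool_rot: [3.14, 0.351, 3.118]
contact_force: [1.1, -1.0, 2.8]
opening: 0.0121
grip_force: 15.0
```

```bash
python3 -c "
from h import *
inhead()"
```

```text
TCP in head [ 0.3 79.2 12.9]
```

Call:
step_arm(
  increments=[
    {"delta_pos": [0,0.1,0],"dr": [0,0,0],"fingers": 1},
    {"delta_pos": [0,0.2,0],"dr": [0,0,0],"fingers": 1},
    {"delta_pos": [0,0.3,0],"dr": [0,0,0],"fingers": 1},
    {"delta_pos": [0,0.3,0],"dr": [0,0,0],"fingers": 1},
    {"delta_pos": [0,0.3,0],"dr": [0,0,0],"fingers": 1},
  ],
)

```text
time: 5.78
tool_pos: [0.6113, 0.0712, 0.0902]
tool_rot: [3.141, 0.35, 3.118]
contact_force: [2.8, -5.3, 3.0]
opening: 0.012
grip_force: 15.0
```

Call:
step_arm(
  increments=[
    {"delta_pos": [0,0.1,0],"dr": [0,0,0],"fingers": 1},
    {"delta_pos": [0,0.2,0],"dr": [0,0,0],"fingers": 1},
    {"delta_pos": [0,0.2,0],"dr": [0,0,0],"fingers": 1},
    {"delta_pos": [0,0.2,0],"dr": [0,0,0],"fingers": 1},
    {"delta_pos": [0,0.2,0],"dr": [0,0,0],"fingers": 1},
  ],
)

```text
time: 6.4
tool_pos: [0.6113, 0.0714, 0.0903]
tool_rot: [-3.14, 0.35, 3.118]
contact_force: [0.3, -14.2, 5.2]
opening: 0.0119
grip_force: 15.0
```

```bash
python3 -c "
from h import *
inhead()"
```

```text
TCP in head [ 0.4 81.8 12.9]
```

Call:
step_arm(
  increments=[
    {"delta_pos": [0,-0.2,0],"dr": [0,0,0],"fingers": -0.3},
    {"delta_pos": [0,-0.2,0],"dr": [0,0,0],"fingers": -0.3},
    {"delta_pos": [0,-0.2,0],"dr": [0,0,0],"fingers": -0.3},
    {"delta_pos": [0,-0.2,-5],"dr": [0,0,0],"fingers": -0.3},
    {"delta_pos": [0,-0.2,-11],"dr": [0,0,0],"fingers": -0.3},
  ],
)

```text
time: 7.02
tool_pos: [0.5719, 0.0729, 0.1928]
tool_rot: [3.14, 0.346, 3.118]
contact_force: [1.5, -0.5, 1.3]
opening: 0.0568
grip_force: 0.0
```

```bash
sed -i 's/-.0105,np/-.009,np/' h.py; python3 -c "
from h import *
grasp(.2)"
```

```text
cm [ 14.87 -18.56  -6.15] dr [11.89 17.33 67.67] t 7.025
```

Call:
step_arm(
  increments=[
    {"delta_pos": [14.9,-18.6,-6.2],"dr": [11.9,17.3,67.7],"fingers": -0.3},
    {"delta_pos": [14.9,-18.6,-6.2],"dr": [11.9,17.3,67.7],"fingers": -0.3},
    {"delta_pos": [14.9,-18.6,-6.2],"dr": [11.9,17.3,67.7],"fingers": -0.3},
    {"delta_pos": [14.9,-18.6,-6.2],"dr": [11.9,17.3,67.7],"fingers": -0.3},
    {"delta_pos": [14.9,-18.6,-6.2],"dr": [11.9,17.3,67.7],"fingers": -0.3},
  ],
)

```text
time: 7.65
tool_pos: [0.4055, -0.1119, 0.2006]
tool_rot: [3.1, 0.081, 2.198]
contact_force: [0.3, -0.5, 0.0]
opening: 0.0596
grip_force: 0.0
```

```bash
python3 -c "
from h import *
grasp(.2)"
```

```text
cm [0.15 0.29 0.06] dr [ 2.99  4.28 15.7 ] t 7.65
```

Call:
step_arm(
  increments=[
    {"delta_pos": [0,0,0],"dr": [3,4.3,15.7],"fingers": -0.3},
    {"delta_pos": [0,0,0],"dr": [3,4.3,15.7],"fingers": -0.3},
    {"delta_pos": [0,0,0],"dr": [3,4.3,15.7],"fingers": -0.3},
    {"delta_pos": [0,0,0],"dr": [3,4.3,15.7],"fingers": -0.3},
    {"delta_pos": [0,0,0],"dr": [3,4.3,15.7],"fingers": -0.3},
  ],
)

```text
time: 8.28
tool_pos: [0.4076, -0.1095, 0.2003]
tool_rot: [3.14, 0.001, 1.938]
contact_force: [0.1, -0.1, -0.8]
opening: 0.0594
grip_force: 0.0
```

```bash
python3 -c "
from h import *
grasp(.062)
import cv2
g=lambda c:(255*(c/255.)**.6).astype('uint8')
a=viewer.read_camera('scene')[130:280,260:410,::-1];b=viewer.read_camera('top')[110:260,250:400,::-1]
cv2.imwrite('pics/s2.png',g(cv2.resize(cv2.hconcat([a,b]),None,fx=2.6,fy=2.6,interpolation=2)))"
```

```text
cm [ 0.08 -0.06 13.83] dr [0.08 0.06 0.72] t 8.275
```

View pics/s2.png

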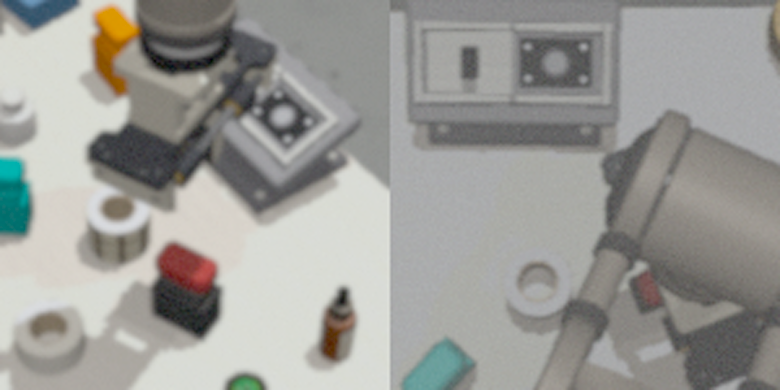

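```bash
python3 -c "
from h import *
print(proj('scene',[[.4076,-.1095,.2]]),proj('top',head(HD,[[0,0,0]])),proj('scene',head(HD,[[0,0,0]])),(285/2.6+260,115/2.6+130))
print(proj('scene',stamp(ST,[[0,0,.091]])),proj('scene',stamp(ST,[[-.018,-.031,0],[-.018,.031,0]])))"
```

```text
[[330.84039892 199.43999869]] [[313.35994129 133.32958256]] [[368.30682116 174.03181387]] (369.61538461538464, 174.23076923076923)
[[330.4139041  228.96718399]] [[336.73375999 260.84154112]
 [316.61552674 250.23975586]]
```

The shutter is at the far left and the window is uncovered, with its centre at about (555,62) in the right half. The stamp is at (187,270) in the left half, where the model predicts it.

Call:
step_arm(
  increments=[
    {"delta_pos": [0,0,3],"dr": [0,0,0.7],"fingers": -0.4},
    {"delta_pos": [0,0,7],"dr": [0,0,0.7],"fingers": -0.4},
    {"delta_pos": [0,0,10],"dr": [0,0,0.7],"fingers": -0.4},
    {"delta_pos": [0,0,12.5],"dr": [0,0,0.7],"fingers": -0.4},
    {"delta_pos": [0,0,13.8],"dr": [0,0,0.7],"fingers": -0.4},
  ],
)

```text
time: 9.0
tool_pos: [0.4075, -0.1095, 0.0613]
tool_rot: [3.141, -0.0, 1.924]
contact_force: [-0.1, -0.8, -0.1]
opening: 0.0641
grip_force: 0.0
```

Call:
step_arm(
  increments=[
    {"delta_pos": [0,0,0],"dr": [0,0,0],"fingers": -0.2},
    {"delta_pos": [0,0,0],"dr": [0,0,0],"fingers": 0.1},
    {"delta_pos": [0,0,0],"dr": [0,0,0],"fingers": 0.3},
    {"delta_pos": [0,0,0],"dr": [0,0,0],"fingers": 1},
    {"delta_pos": [0,0,0],"dr": [0,0,0],"fingers": 1},
  ],
  newtons=30,
)

```text
time: 9.62
tool_pos: [0.4085, -0.11, 0.0629]
tool_rot: [3.139, 0.002, 1.924]
contact_force: [-0.7, 1.2, 5.9]
opening: 0.033
grip_force: 30.0
```

Call:
step_arm(
  increments=[
    {"delta_pos": [0,0,-2],"dr": [0,0,0],"fingers": 1},
    {"delta_pos": [0,0,-6],"dr": [0,0,0],"fingers": 1},
    {"delta_pos": [0,0,-11],"dr": [0,0,0],"fingers": 1},
    {"delta_pos": [0,0,-15],"dr": [0,0,0],"fingers": 1},
    {"delta_pos": [0,0,-19],"dr": [0,0,0],"fingers": 1},
  ],
)

```text
time: 10.25
tool_pos: [0.4073, -0.1096, 0.2535]
tool_rot: [3.141, 0.001, 1.924]
contact_force: [0.9, -0.7, -0.9]
opening: 0.0334
grip_force: 30.0
```

```bash
python3 -c "
from h import *
hold(.17)"
```

```text
cm [ 4.44 17.42  1.59] dr [-19.7   -3.73  21.32] t 10.25
```

Call:
step_arm(
  increments=[
    {"delta_pos": [0.9,3.5,0],"dr": [-4,-0.8,4.3],"fingers": 1},
    {"delta_pos": [1.8,7,0],"dr": [-8,-1.5,8.5],"fingers": 1},
    {"delta_pos": [2.7,10.5,0],"dr": [-12,-2.3,13],"fingers": 1},
    {"delta_pos": [3.6,14,0.5],"dr": [-16,-3,17],"fingers": 1},
    {"delta_pos": [4.4,17.4,1],"dr": [-19.7,-3.7,21.3],"fingers": 1},
  ],
)

```text
time: 10.88
tool_pos: [0.5561, -0.0076, 0.2419]
tool_rot: [2.791, -0.001, 1.546]
contact_force: [-0.0, -0.1, -1.0]
opening: 0.0329
grip_force: 30.0
```

Call:
step_arm(
  increments=[
    {"delta_pos": [0,0,0],"dr": [0,0,0],"fingers": 1},
    {"delta_pos": [0,0,0],"dr": [0,0,0],"fingers": 1},
    {"delta_pos": [0,0,0],"dr": [0,0,0],"fingers": 1},
    {"delta_pos": [0,0,0],"dr": [0,0,0],"fingers": 1},
    {"delta_pos": [0,0,0],"dr": [0,0,0],"fingers": 1},
  ],
)

```text
time: 11.5
tool_pos: [0.5557, -0.0087, 0.2426]
tool_rot: [2.792, -0.0, 1.548]
contact_force: [0.6, 0.3, -1.0]
opening: 0.0329
grip_force: 30.0
```

```bash
python3 -c "
from h import *
hold(.1125)
inhead()
import cv2
a=viewer.read_camera('scene')[80:230,290:440,::-1]
g=lambda c:(255*(c/255.)**.6).astype('uint8')
cv2.imwrite('pics/s3.png',g(cv2.resize(a,None,fx=4,fy=4,interpolation=2)))"
```

```text
cm [ 0.09 -0.2   6.2 ] dr [ 0.02 -0.02 -0.01] t 11.5
TCP in head [  2.   -1.  174.5]
```

View pics/s3.png

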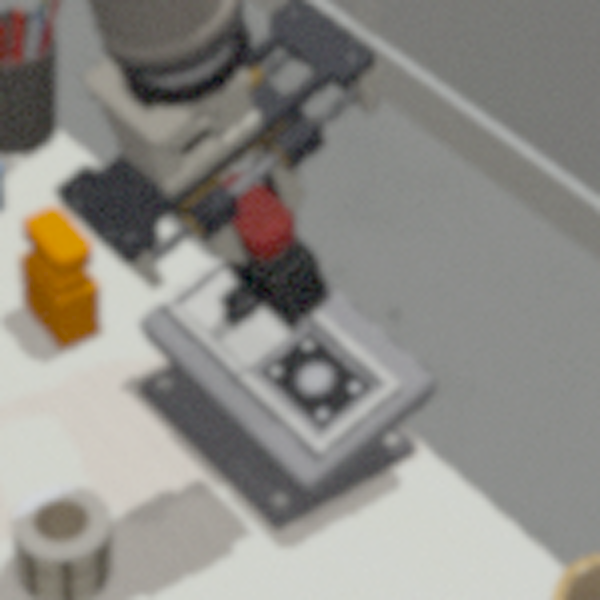

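The crop shows the stamp held (red handle at (265,225), body bottom corner near (300,325)), about 11 cm above the open window at (318,378). I'll lower it now.

Call:
step_arm(
  increments=[
    {"delta_pos": [0.1,-0.2,1.5],"dr": [0,0,0],"fingers": 1},
    {"delta_pos": [0.1,-0.2,3],"dr": [0,0,0],"fingers": 1},
    {"delta_pos": [0.1,-0.2,4.5],"dr": [0,0,0],"fingers": 1},
    {"delta_pos": [0.1,-0.2,5.7],"dr": [0,0,0],"fingers": 1},
    {"delta_pos": [0.1,-0.2,6.2],"dr": [0,0,0],"fingers": 1},
  ],
)

```text
time: 12.18
tool_pos: [0.5751, -0.0076, 0.1824]
tool_rot: [2.794, -0.001, 1.549]
contact_force: [-0.1, 0.2, -1.8]
opening: 0.033
grip_force: 30.0
```

Call:
step_arm(
  increments=[
    {"delta_pos": [0,0,0],"dr": [0,0,0],"fingers": 1},
    {"delta_pos": [0,0,0],"dr": [0,0,0],"fingers": 1},
    {"delta_pos": [0,0,0],"dr": [0,0,0],"fingers": 1},
    {"delta_pos": [0,0,0],"dr": [0,0,0],"fingers": 1},
    {"delta_pos": [0,0,0],"dr": [0,0,0],"fingers": 1},
  ],
)

```text
time: 12.8
tool_pos: [0.5751, -0.0077, 0.1837]
tool_rot: [2.792, -0.0, 1.549]
contact_force: [0.3, -0.2, -1.1]
opening: 0.0334
grip_force: 30.0
```

```bash
python3 -c "
from h import *
hold(.1125)
inhead()
import cv2
a=viewer.read_camera('scene')[90:210,310:430,::-1]
g=lambda c:(255*(c/255.)**.5).astype('uint8')
o=g(cv2.resize(a,None,fx=5,fy=5,interpolation=2))
C=np.array([[-18,-31,0],[-18,31,0],[18,-31,0],[-18,-31,52],[-18,31,52]])/1e3+[0,0,.05]
u=(proj('scene',head(HD,C))-[310,90]+.5)*5-.5
print(u.round())
for p in u: cv2.circle(o,tuple(int(v) for v in p),4,(0,255,0),1)
cv2.imwrite('pics/s4.png',o)"
```

```text
cm [-0.04 -0.01 -0.01] dr [ 0.03 -0.03  0.02] t 12.8
TCP in head [1.000e-01 4.000e-01 1.124e+02]
[[284. 428.]
 [213. 362.]
 [336. 385.]
 [262. 375.]
 [189. 308.]]
```

View pics/s4.png

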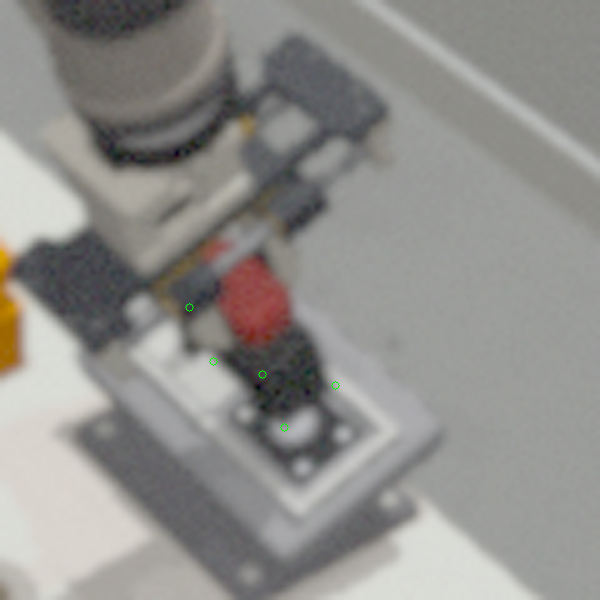

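The stamp sits over the window, with its body's bottom corner near (275,415) against a predicted (284,428). One closer crop will check that offset.

```bash
python3 -c "
from h import *
import cv2
a=np.mean([viewer.read_camera('scene')[140:190,340:395,::-1].astype(float) for _ in range(6)],0)
o=np.clip(a*2.2,0,255).astype('uint8')
o=cv2.resize(o,None,fx=12,fy=12,interpolation=2)
C=np.array([[-18,-31,0],[-18,31,0],[18,-31,0],[-18,-31,52],[18,-31,52],[-17,-30,91],[17,-30,91]])/1e3+[0,0,.05]
u=(proj('scene',head(HD,C))-[340,140]+.5)*12-.5
print(u.round())
for p in u: cv2.circle(o,tuple(int(v) for v in p),4,(0,255,0),1)
cv2.imwrite('pics/s5.png',o)"
```

```text
[[323. 428.]
 [152. 269.]
 [446. 325.]
 [271. 301.]
 [398. 195.]
 [229. 194.]
 [353.  92.]]
```

View pics/s5.png

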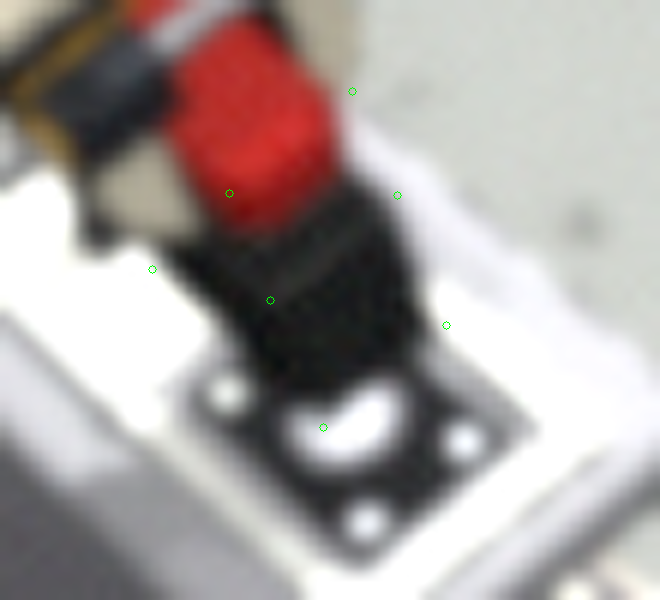

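The stamp sits about 4–6 mm too far toward head +y: its right lower edge is at (418,330) against a predicted (446,325). The window dots match the model, so I'll shift the stamp −4 mm along head y, which is tool x.

Call:
step_arm(
  increments=[
    {"delta_pos": [-0.2,0,0],"dr": [0,0,0],"fingers": 1},
    {"delta_pos": [-0.4,0,0],"dr": [0,0,0],"fingers": 1},
    {"delta_pos": [-0.4,0,0],"dr": [0,0,0],"fingers": 1},
    {"delta_pos": [-0.4,0,0],"dr": [0,0,0],"fingers": 1},
    {"delta_pos": [-0.4,0,0],"dr": [0,0,0],"fingers": 1},
  ],
)

```text
time: 13.78
tool_pos: [0.575, -0.0117, 0.1835]
tool_rot: [2.792, -0.0, 1.549]
contact_force: [0.1, -0.6, -0.7]
opening: 0.0331
grip_force: 30.0
```

Call:
step_arm(
  increments=[
    {"delta_pos": [0,0,0],"dr": [0,0,0],"fingers": 1},
    {"delta_pos": [0,0,0],"dr": [0,0,0],"fingers": 1},
    {"delta_pos": [0,0,0],"dr": [0,0,0],"fingers": 1},
    {"delta_pos": [0,0,0],"dr": [0,0,0],"fingers": 1},
    {"delta_pos": [0,0,0],"dr": [0,0,0],"fingers": 1},
  ],
)

```text
time: 14.4
tool_pos: [0.575, -0.0117, 0.1835]
tool_rot: [2.792, -0.0, 1.549]
contact_force: [0.2, 0.9, -1.1]
opening: 0.0331
grip_force: 30.0
```

```bash
python3 -c "
from h import *
inhead(); print(robot.hand_in())"
```

```text
TCP in head [ -0.   -3.5 112.3]
the job is handed in; nothing more can be done
None
```

I slid the shutter to its end stop and handed the job in at about 14.4 s with the stamp held still about 5 cm over the window; hand-in returned no verdict, and I did not re-check by camera after a last 4 mm centring move.

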